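# Seat the wood sample, then peel a formed cover off the stack and hold it over the sample

### The job

Pack the wood sample: seat the 85 mm wooden block flat and square in the pocket of the plywood base and let go of it. Then peel the top formed cover off the clinging stack by its upright corner tab - tip that corner well up first while the far end still rests on the stack - leaving the cover below in place, and hold it level over the block, square with the base and centred on it, about 8 cm above the base. Finish while still holding the cover there; do not put it down, and leave the other things on the bench alone.

Things in the scene. Friction and masses are not known exactly. Their poses are not given: they have to be found in the camera images.
- block_mid (a point): Centre (half-way up) of the loose block of light wood, 40 x 85 x 30 mm, 0.06 kg, lying on the bench; its z is up, its long side (85 mm) is along its own y. Take it across its 40 mm. (A shorter, taller wooden block 45 x 60 x 45 mm near by is not part of the job.)
- base: Plywood base fixed to the bench, 176 x 130 x 16 mm, long along its own x, origin at the centre of its underside. In its middle is a pocket 90 (along its x) x 45 mm and 10 mm deep, so the block goes in with its 85 mm side along the base's x, 2.5 mm free on each side.
- pocket (a point): Centre of the pocket's floor, 6 mm above the bench, 10 mm below the base's top face; axes as the base's. The seated block's centre is 15 mm above it.
- holder: Fixed plywood stack holder, 190 (own x) x 140 x 12 mm, origin at the centre of its underside; two formed covers nest on it. Blocks at its x = +10 to +60 mm on both y sides (out to 91 mm, 38 mm high) carry sprung rubber cheeks that press each cover's long edges with about 10 N a side, so it clings: straight up takes 10 to 15 N. Its +x end is the far end.
- cover_a_mid (a point): TOP white plastic cover, 0.08 kg: its centre at the top face of its flat rim (34 mm above the bench in the stack); z up, x along the holder's x. Rim 172 (x) x 126 x 4 mm, on 7 mm feet (undersides 11 mm below this point); a tapered dome, open below, 124 x 78 mm at the rim, rises 26 mm. The corner at +x, -y is cut out.
- cover_a_tab (a point): Centre (half-way up) of the upright pull tab on the top cover's -x, +y corner: 9 mm thick, 22 mm long, 16 mm high, standing on the rim (centre 8 mm above the rim's top face), 74.5 mm to -x and 51.5 mm to +y of the cover's centre. Axes as the cover's. Its 22 mm side runs along (-1, +1) in the cover's x, y; grip it from above across its 9 mm, closing along the cover's (1, 1).
- cover_a_heel (a point): Point on the top of the top cover's rim at its far end (80, -28 mm from the centre, beside the cut-out corner), the end opposite to the tab, about which the cover tips when the tab is lifted. In the stack it is 34 mm above the bench.
- cover_b: The second, like cover under the top one, turned end for end (its tab comes up through the cut-out of the top cover), 11 mm lower in the stack. Origin at the centre of its underside, 12 mm above the bench. It must stay in the holder.
- cover_a: The same top cover, origin at its centre at the undersides of its feet (11 mm below cover_a_mid); z up, x along its 172 mm.
- block: The same wooden block, origin at the centre of its underside.
- tape_blue: Bystander: roll of tape, 82 mm across, 19 mm high, lying flat; origin at the centre of its underside.
- short_block: Bystander: wooden block 45 x 60 x 45 mm; origin at the centre of its underside.
Things that resemble listed ones, but are neither listed nor needed, are in the scene too. What is shaped like the block but blue or green is not meant.

How it is judged:
On the way, in this order (a step that is already met when the one before it is completed fails the run):
1. the block is seated flat and square in the pocket and let go (horizontal distance between block_mid and pocket below 0.005 m and z of block_mid in the frame of pocket below 0.0175 m and angle between block's own z axis and vertical below 0.06 rad and angle between the y axis of block and the x axis of base, either way round below 0.12 rad and contact force between block and the fingers below 0.1 N), for 0.2 s.
2. the top cover's tab corner is lifted at least 25 mm while its far end has risen less than 12 mm (z of cover_a_tab in the frame of holder above 0.067 m and z of cover_a_heel in the frame of holder below 0.046 m and horizontal distance between cover_a_heel and holder below 0.12 m), for 0.05 s.
At the end, for the whole second after the job is handed in: Block flat and square in the pocket (5 mm, 0.12 rad); top cover held still by the fingers alone over it: level within 0.2 rad, centred within 30 mm, long side along the base's within 0.25 rad, rim top 50 to 160 mm above the pocket floor; other cover within 12 mm of its place (horizontal distance between block_mid and pocket below 0.005 m and z of block_mid in the frame of pocket below 0.0175 m and angle between block's own z axis and vertical below 0.06 rad and angle between the y axis of block and the x axis of base, either way round below 0.12 rad and contact force between cover_a and the fingers above 0.5 N and contact force between cover_a and base below 0.01 N and contact force between cover_a and block below 0.01 N and angle between cover_a's own z axis and vertical below 0.2 rad and z of cover_a_mid in the frame of pocket between 0.05 and 0.16 m and horizontal distance between cover_a_mid and pocket below 0.03 m and angle between the x axis of cover_a and the x axis of base, either way round below 0.25 rad and linear speed of cover_a below 0.03 m/s and distance of cover_b from where it was at the start of the episode below 0.012 m); the arm keeps its last pose, push and grip.
It fails at once if the second cover is dragged along or pushed out of its place (distance of cover_b from where it was at the start of the episode above 0.02 m).
It fails at once if a bystander (tape, short block) is disturbed (distance of any of tape_blue, short_block from where it was at the start of the episode above 0.03 m).
It also fails if it takes over 58 s, if anything falls off the work surface, if the arm or the gripper's body presses on something with over 40 N, if the wrist force passes 120 N, or if a joint passes its speed limit or range.

### The arm

A 6-joint arm with a two-finger parallel gripper is mounted at the origin on the work surface; the furniture and walls round the work are solid. World frame = base frame: x ahead of the robot, y to its left, z up, the work surface at z = 0. Lengths are in m, angles in rad, forces in N, time in s.
With the tool pointing down it reaches from about 0.35 to 0.775 m from the base axis. Payload 7.3 kg.
Tool frame: the origin (TCP) lies at the very end of the fingers, on their centre line; the grasp point (between the pads) lies 19 mm behind it (pinch_z is the distance from the TCP to the grasp point, in m); z points along the fingers, y is the line along which they close (so a half turn about z gives the same grasp; the last joint's range is limited). The gripper opens to 92 mm and grips with 3 to 60 N. Pads are 19 mm wide; open, the fingers measure 130 mm over their backs; the gripper's body (75 mm by 190 mm) begins 47 mm behind the grasp point.
Start: joints at [-1.332, 0.342, 1.524, -0, 1.275, -0.146], TCP at [0.197, -0.487, 0.227] pointing down, gripper open.
Joint ranges: [-2.53, 2.53], [-0.77, 2.02], [0.04, 2.7], [-1, 4.14], [0.28, 2.66], [-3.11, 3.11]. Speed limits (rad/s): [2.57, 2.57, 3.14, 3.14, 3.14, 3.14].

### API

Orientations are given as [roll, pitch, yaw] about the fixed x, y, z axes, in that order (R = Rz(yaw) Ry(pitch) Rx(roll)).
In Python, from cell import * gives the robot as it stands.
- The arm moves only by the tool arm_command, never from a script. Its arguments are lists of equal length, an entry for each row: "fingers": the gripper command: -1 is fully open, 1 is shut, values between are in proportion; "travel": the shift along the tool's x, y, z in m, a list of three; "dr": the turn, a rotation vector about the tool's x, y, z in degrees, a list of three. In form: {"fingers": [fingers, ...], "travel": [[x, y, z], ...], "dr": [[wx, wy, wz], ...]}. A call has 1 to 8 rows; each row is the pose to reach, as a shift and turn from the pose commanded when the call began, along the tool's axes at that moment; what a row does not reach only later rows make up. A row lasts 1/12 s, in which the tool goes at most 41.7 mm and 7.16 degrees, less where a joint would pass 70% of its speed; a pose out of reach is approached as far as the arm can. A call with a gripper value outside its range is refused whole. The fingers move at their own pace and stop on an object; "squeeze" is the grip in N (left out, the last holds). Time passes only in rows, so rows that repeat a pose let the fingers close. It gives the time, the measured TCP pose, the force, the opening and the grip force at its end, in the units of the state.
- observe(): the state, without advancing time (a new reading comes with each control period).
- read_camera(name): name is "scene" or "side" or "wrist"; returns a dict with "color" (420x560x3 uint8, blue, green, red), "z_map" (420x560 float32, m along the optical axis (not along the pixel's ray), 0 where there is no reading), "fx", "fy", "cx", "cy" (pixels), "R" (3x3) and "t" (3): a world point X has camera coordinates R X + t. Camera axes: x right, y down, z forward; pixel columns grow to the right and rows downward; lengths in m; the calibration is good to about 2 mm. A picture is of the moment at which its call begins.
- hand_in(): hands the job in; it is judged then, once.
The state is a dict: "time": time; "qpos": joint angles; "qvel": joint speeds; "joint_efforts": joint torques, N m; "tool_pos": TCP position; "tool_rot": TCP orientation; "contact_force": force on the tool from outside, world axes, zero at the start; "torque": the same for the moment, N m; "opening": finger opening in m; "grip_force": force on a finger pad.
Only numpy, scipy, OpenCV 4.12 (cv2) and the standard library are available. Lean on these libraries where they do the work, as an engineer would, in place of code of your own. Each camera call takes 0.05 s, during which the arm holds its last target. There are 200 camera calls.

## Working session

There is one attempt and no reset: what is moved stays moved. The work goes in short steps, Python scripts to look and compute and a tool call to move; the robot and the scene stay as the last step left them, time stands still between calls to the robot, and variables do not carry over. Pictures are saved under pics/ and viewed, at most 10 in all, crops included, and the job is handed in when it is done.

Besides the shell and the picture viewer there is one more tool, called as name(argument=value, ...) on one line, values as JSON. arm_command: Moves the arm, as the interface text tells. Its arguments: {"type":"object","properties":{"fingers":{"type":"array","items":{"type":"number"}},"travel":{"type":"array","items":{"type":"array","items":{"type":"number"}}},"dr":{"type":"array","items":{"type":"array","items":{"type":"number"}}},"squeeze":{"type":"number"}},"required":["fingers","travel","dr"]}

```bash
mkdir -p pics; cat > h.py <<'E'
from cell import *
import numpy as np, cv2, pickle
def snap(n,tag):
    c=read_camera(n); cv2.imwrite(f'pics/{tag}.png',c['color']); pickle.dump(c,open(f'pics/{tag}.pkl','wb')); return c
def load(tag): return pickle.load(open(f'pics/{tag}.pkl','rb'))
def cloud(c):
    v,u=np.mgrid[:420,:560]; z=c['z_map'].astype(float)
    P=np.stack([(u-c['cx'])/c['fx']*z,(v-c['cy'])/c['fy']*z,z],-1)
    W=(P-c['t'])@np.asarray(c['R']); W[z==0]=np.nan; return W
def ray(c,uv,h):
    uv=np.atleast_2d(uv).astype(float); R=np.asarray(c['R']); o=-R.T@c['t']
    d=np.c_[(uv[:,0]-c['cx'])/c['fx'],(uv[:,1]-c['cy'])/c['fy'],np.ones(len(uv))]@R
    return o+d*((h-o[2])/d[:,2])[:,None]
def proj(c,X):
    p=np.atleast_2d(X)@np.asarray(c['R']).T+c['t']; return np.c_[p[:,0]/p[:,2]*c['fx']+c['cx'],p[:,1]/p[:,2]*c['fy']+c['cy']]
E
python3 - <<'E'
from h import *
a=snap('scene','s0');b=snap('side','d0')
for c in(a,b): print(-np.asarray(c['R']).T@c['t'],c['R'][2],c['fx'])
s=observe();print(s)
cv2.imwrite('pics/both.png',cv2.resize(np.hstack([a['color'],b['color']]),(800,300)))
E
```

```text
[0.07516988 0.92186048 0.53801586] [ 0.47006455 -0.78416886 -0.40511544] 494.9785369740118
[-0.05161818  1.00064058  0.89111318] [ 0.462217   -0.68692224 -0.56079701] 511.9402921655482
{'time': 0.1, 'qpos': array([-1.33197524e+00,  3.42654141e-01,  1.52489356e+00,  6.70522510e-06,
        1.27541371e+00, -1.45997730e-01]), 'qvel': array([-0.00099127, -0.00113229, -0.00233347, -0.00240399, -0.00174821,
        0.00094579]), 'joint_efforts': array([ 1.89518978e-03, -4.32002091e+01, -2.44695479e+01,  7.18635530e-02,
        5.25755086e-02, -4.40555232e-05]), 'tool_pos': array([ 0.1970193 , -0.48624729,  0.22612365]), 'tool_rot': array([-3.14023938e+00, -2.05471089e-04,  3.84816724e-01]), 'contact_force': array([-0.62762975, -0.26341229, -0.89185303]), 'torque': array([ 0.05345516, -0.01402037,  0.01082758]), 'grip_force': 0.0, 'opening': 0.09154661349321544}
```

View pics/s0.png

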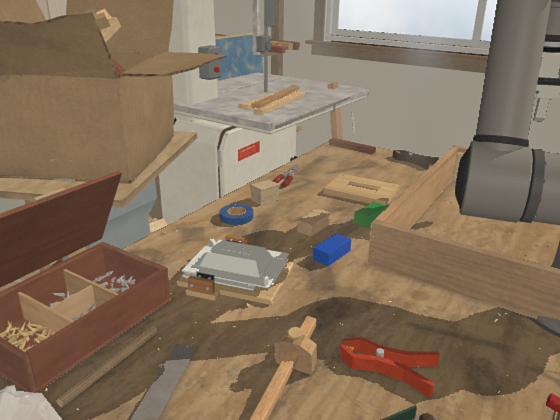

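View pics/d0.png

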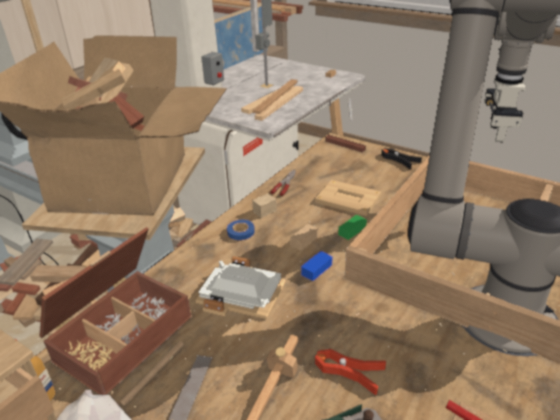

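The scene view shows the stack at (235,268), base at (362,188), wood block at (313,223), short block at (265,192), tape at (237,213), and blue and green decoys at (332,248) and (370,214). In the side view the stack is at (242,285) and the base at (348,197). The wood block, near (290,240), is faint there.

```bash
python3 - <<'E'
from h import *
a=load('s0');W=cloud(a);b=load('d0');V=cloud(b)
for n,u,v in [('stackdome',238,258),('base',345,186),('pocket',365,188),('block',313,220),('short',264,187),('tape',237,208),('blue',332,244),('green',368,212),('bench',300,290),('frame',410,200)]: print(n,u,v,W[v,u].round(3))
P=np.vstack([W.reshape(-1,3),V.reshape(-1,3)])
P=P[np.isfinite(P).all(1)]
m=(P[:,0]>.2)&(P[:,0]<.9)&(P[:,1]>-.5)&(P[:,1]<.5)&(P[:,2]<.3)&(P[:,2]>-.05);P=P[m]
S=700;img=np.zeros((S*5//5,S),np.float32)
# top view: row = x far up, col = y left
r=((.9-P[:,0])*1000).astype(int);c=((.35-P[:,1])*1000*.82).astype(int)
H=np.full((700,820),-1.);ok=(c>=0)&(c<820)
np.maximum.at(H,(r[ok].clip(0,699),c[ok]),P[ok,2])
im=cv2.applyColorMap((np.clip(H+.01,0,.08)/.08*255).astype(np.uint8),cv2.COLORMAP_JET);im[H<-.5]=0
im=cv2.dilate(im,np.ones((3,3)))
cv2.imwrite('pics/top.png',cv2.resize(im,(700,600)))
E
```

```text
stackdome 238 258 [0.567 0.285 0.06 ]
base 345 186 [ 0.606 -0.261  0.011]
pocket 365 188 [ 0.557 -0.288  0.007]
block 313 220 [0.556 0.015 0.031]
short 264 187 [ 0.739 -0.052  0.047]
tape 237 208 [0.757 0.039 0.018]
blue 332 244 [0.468 0.092 0.032]
green 368 212 [ 0.466 -0.092  0.034]
bench 300 290 [0.46  0.236 0.001]
frame 410 200 [ 0.372 -0.102  0.086]
```

View pics/top.png

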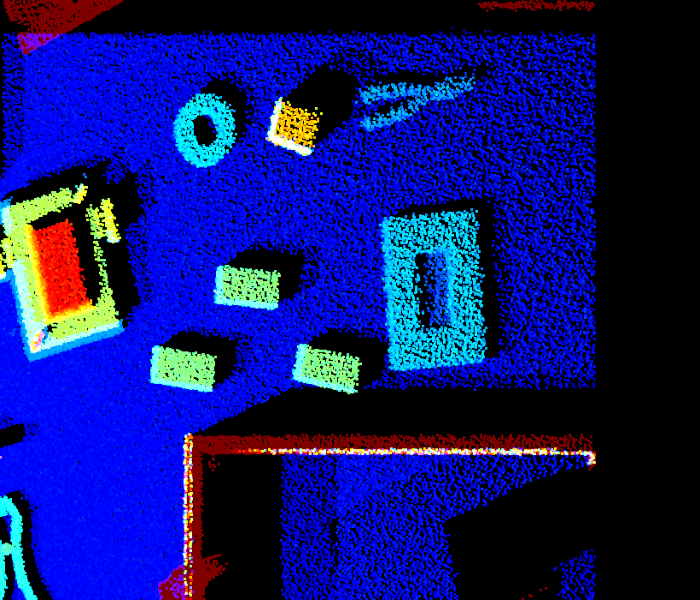

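The depth map gives these approximate positions: base (0.56,-0.27), long axis about 3°; block (0.56,0.02), long axis about 85°; holder x axis about 14°, with its tab near (0.50,0.30). Next I move to look from near.

```bash
cat >> h.py <<'E'
from scipy.spatial.transform import Rotation as Rt
def plan(p,yaw,roll=np.pi,pitch=0.,Rg=None):
    s=observe(); R0=Rt.from_euler('xyz',s['tool_rot'])
    R1=Rg if Rg is not None else Rt.from_euler('xyz',[roll,pitch,yaw])
    t=R0.inv().apply(np.array(p)-s['tool_pos']); d=(R0.inv()*R1).as_rotvec(degrees=True)
    print('travel',t.round(4),'dr',d.round(2),'rows>=',max(np.linalg.norm(t)/.0417,np.linalg.norm(d)/7.16).round(1),'t',s['time'])
E
python3 -c "
from h import *
plan([.52,-.27,.30],np.radians(3));plan([.54,.0,.30],np.radians(85))"
```

```text
travel [ 0.3806 -0.0793 -0.0737] dr [-0.08  0.   19.05] rows>= 9.5 t 0.1
travel [ 0.5004 -0.322  -0.0733] dr [-6.000e-02 -5.000e-02 -6.295e+01] rows>= 14.4 t 0.1
```

arm_command(fingers=[-1,-1,-1,-1,-1,-1,-1,-1], travel=[[0.04,-0.008,-0.03],[0.08,-0.017,-0.05],[0.12,-0.025,-0.074],[0.16,-0.033,-0.074],[0.2,-0.042,-0.074],[0.24,-0.05,-0.074],[0.28,-0.058,-0.074],[0.32,-0.066,-0.074]], dr=[[0,0,2],[0,0,5],[0,0,7],[0,0,10],[0,0,12],[0,0,14],[0,0,17],[0,0,19]])

```text
time: 0.77
tool_pos: [0.4599, -0.3106, 0.3006]
tool_rot: [-3.142, 0.0, 0.051]
contact_force: [1.1, -0.1, -0.1]
opening: 0.0916
grip_force: 0.0
```

```bash
python3 -c "
from h import *
c=snap('wrist','w1');print(-np.asarray(c['R']).T@c['t'],c['R'][2]);plan([.54,.0,.30],np.radians(85))"
```

```text
[ 0.5290224  -0.3068092   0.45901876] [-0.25834576 -0.01381949 -0.96595367]
travel [ 0.0911 -0.3014  0.0014] dr [-1.00e-02 -3.00e-01 -8.19e+01] rows>= 11.4 t 0.8167
```

View pics/w1.png

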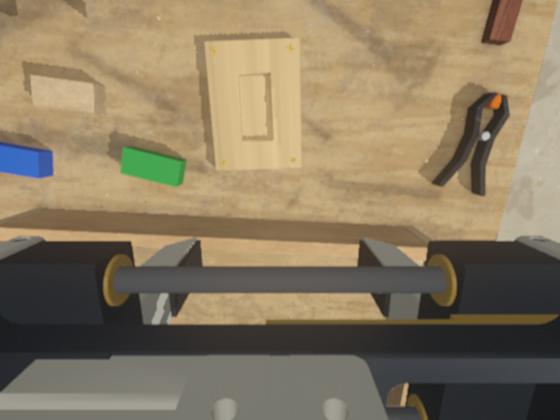

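The wrist view shows the base at (254,105), its pocket at (256,105), the wood block at (62,93), and the blue and green decoys at lower left. I'll measure these from depth and pixels here, then move over the block.

```bash
cat >> h.py <<'E'
def blob(c,W,lo,hi,box,zt,tag=''):
    u0,v0,u1,v1=box; m=np.zeros((420,560),np.uint8)
    m[v0:v1,u0:u1]=((W[v0:v1,u0:u1,2]>lo)&(W[v0:v1,u0:u1,2]<hi))
    m=cv2.morphologyEx(cv2.morphologyEx(m,cv2.MORPH_OPEN,np.ones((3,3))),cv2.MORPH_CLOSE,np.ones((5,5)))
    k=max(cv2.findContours(m,cv2.RETR_EXTERNAL,cv2.CHAIN_APPROX_NONE)[0],key=cv2.contourArea)
    p=ray(c,k[:,0],zt); r=cv2.minAreaRect((p[:,:2]*1000).astype(np.float32))
    b=cv2.boxPoints(r); e=[b[1]-b[0],b[2]-b[1]]; l=max(e,key=np.linalg.norm)
    mm=cv2.drawContours(np.zeros_like(m),[k],-1,1,-1)>0
    print(tag,'c',np.round(r[0],1),'size',np.round(r[1],1),'long ang',round(np.degrees(np.arctan2(l[1],l[0]))%180,2),'z med',np.nanmedian(W[mm&(m>0)][:,2]).round(4))
    return r
E
python3 - <<'E'
from h import *
c=load('w1');W=cloud(c)
blob(c,W,.01,.03,(195,25,315,180),.016,'base')
blob(c,W,.002,.011,(230,60,285,150),.006,'pocketfloor')
blob(c,W,.018,.045,(20,65,110,125),.03,'block')
a=load('s0');A=cloud(a);blob(a,A,.02,.045,(290,200,332,240),.03,'block scene')
b=load('d0');B=cloud(b);blob(b,B,.01,.03,(305,170,390,220),.016,'base side')
blob(a,A,.01,.03,(318,170,405,205),.016,'base scene')
# colour based base & pocket via edges
g=cv2.GaussianBlur(cv2.cvtColor(c['color'],cv2.COLOR_BGR2GRAY),(3,3),0)
for v in(85,105,125): 
  r=g[v,195:315].astype(int);d=np.abs(np.gradient(r));print(v,[(i+195,int(d[i])) for i in range(120) if d[i]>8])
for u in(245,262):
  r=g[25:180,u].astype(int);d=np.abs(np.gradient(r));print(u,[(i+25,int(d[i])) for i in range(155) if d[i]>8])
E
```

```text
base c [ 561.9 -269.9] size [176.3 130. ] long ang 4.94 z med 0.0165
pocketfloor c [ 562.3 -269.5] size [91.1 45.4] long ang 5.14 z med 0.0066
block c [564.2  -7.4] size [91.7 39.9] long ang 85.49 z med 0.0303
block scene c [560.7   1.9] size [103.6  51.6] long ang 86.25 z med 0.0309
base side c [ 560.5 -263.4] size [177.3 136.5] long ang 5.09 z med 0.0138
base scene c [ 560.4 -267.3] size [180.5 149. ] long ang 5.07 z med 0.0173
85 [(198, 10), (199, 11), (207, 16), (208, 20), (209, 13), (264, 13), (265, 16), (266, 10), (270, 11), (271, 14), (272, 8), (299, 8), (300, 10)]
105 [(200, 9), (201, 11), (208, 9), (209, 19), (210, 20), (211, 11), (265, 11), (266, 13), (267, 9), (271, 13), (272, 14), (300, 9)]
125 [(202, 9), (203, 10), (210, 10), (211, 19), (212, 17), (265, 11), (266, 10), (272, 14), (273, 14), (300, 9)]
245 [(32, 10), (33, 12), (34, 8), (38, 11), (39, 18), (40, 17), (41, 9), (135, 12), (136, 11), (139, 9), (140, 12), (141, 9), (169, 9)]
262 [(31, 11), (32, 11), (37, 9), (38, 19), (39, 21), (40, 13), (72, 10), (75, 10), (76, 10), (134, 10), (135, 11), (140, 10), (141, 10), (168, 8), (169, 8)]
```

arm_command(fingers=[-1,-1,-1,-1,-1,-1,-1,-1], travel=[[0.01,-0.035,0],[0.02,-0.07,0],[0.03,-0.105,0],[0.04,-0.14,0],[0.05,-0.18,0],[0.06,-0.22,0],[0.075,-0.26,0],[0.091,-0.301,0]], dr=[[0,0,-7],[0,0,-14],[0,0,-21],[0,0,-28],[0,0,-35],[0,0,-42],[0,0,-49],[0,0,-56]])

```text
time: 1.48
tool_pos: [0.5321, -0.008, 0.3006]
tool_rot: [-3.141, 0.0, 1.036]
contact_force: [0.9, -0.9, 0.7]
opening: 0.0916
grip_force: 0.0
```

```bash
python3 - <<'E'
from h import *
c=snap('wrist','w2');W=cloud(c);print(-np.asarray(c['R']).T@c['t'])
uv=proj(c,[.564,-.004,.03])[0].astype(int);print(uv)
x0,y0=np.maximum(uv-55,0);x1,y1=uv+55
# top-face points only
m=np.zeros((420,560),bool);m[y0:y1,x0:x1]=abs(W[y0:y1,x0:x1,2]-.0303)<.004
P=W[m][:,:2]*1000;r=cv2.minAreaRect(P.astype(np.float32));print(r,m.sum())
blob(c,W,.024,.045,(x0,y0,x1,y1),.03,'block')
print(c['color'][uv[1],uv[0]])
cv2.imwrite('pics/w2v.png',c['color'])
E
```

```text
[0.56730714 0.05204256 0.45902811]
[296 167]
((565.298095703125, -4.515357971191406), (84.75679016113281, 40.04507827758789), 85.38843536376953) 1563
block c [565.3  -4.1] size [85.1 40. ] long ang 85.47 z med 0.0306
[148 185 209]
```

View pics/w2.png

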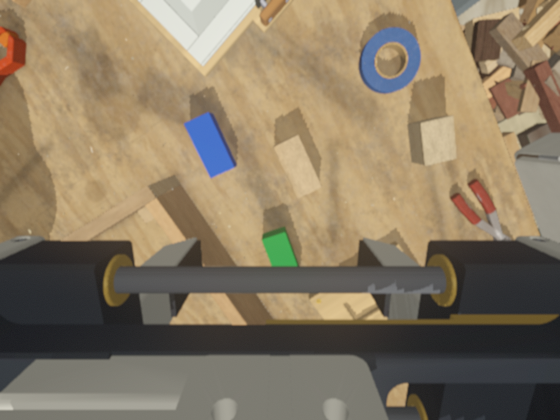

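Block top centre is at (0.5653,-0.0043), z 0.0305, size 85x40, long axis 85.45°, which matches the text. In the picture it lies at (297,167), between blue at (210,145) and green at (280,250). I go for it.

```bash
python3 -c "
from h import *
plan([.5653,-.0043,.07],np.radians(85.45))"
```

```text
travel [0.0118 0.0295 0.2304] dr [ -0.05  -0.27 -25.33] rows>= 5.6 t 1.5333
```

arm_command(fingers=[-0.6,-0.6,-0.6,-0.6,-0.6,-0.6,-0.6], travel=[[0.0118,0.0295,0.04],[0.0118,0.0295,0.08],[0.0118,0.0295,0.12],[0.0118,0.0295,0.16],[0.0118,0.0295,0.2],[0.0118,0.0295,0.23],[0.0118,0.0295,0.23]], dr=[[0,0,-6],[0,0,-12],[0,0,-18],[0,0,-25.3],[0,0,-25.3],[0,0,-25.3],[0,0,-25.3]])

```text
time: 2.12
tool_pos: [0.559, -0.0146, 0.064]
tool_rot: [-3.128, -0.001, 1.472]
contact_force: [-1.4, -0.7, 0.3]
opening: 0.0734
grip_force: 0.0
```

```bash
python3 -c "
from h import *
s=observe();print(s['tool_pos'],np.degrees(s['tool_rot']),s['opening'])
plan([.5653,-.0043,.014],np.radians(85.45))"
```

```text
[ 0.55895842 -0.01462747  0.06404227] [-1.79238728e+02 -3.98281569e-02  8.43152184e+01] 0.07342602829897422
travel [0.0109 0.006  0.05  ] dr [-0.76 -0.05 -1.13] rows>= 1.2 t 2.1167
```

arm_command(fingers=[-0.6,-0.6,-0.6], travel=[[0,0,0],[0,0,0],[0,0,0]], dr=[[0,0,0],[0,0,0],[0,0,0]])

```text
time: 2.37
tool_pos: [0.5655, -0.0154, 0.0733]
tool_rot: [3.137, 0.0, 1.472]
contact_force: [-0.3, -0.2, -0.0]
opening: 0.073
grip_force: 0.0
```

```bash
python3 -c "
from h import *
s=observe();print(s['tool_pos'],np.degrees(s['tool_rot']),s['opening'])
plan([.5653,-.0043,.014],np.radians(85.45))"
```

```text
[ 0.56549685 -0.01539946  0.07333691] [1.79726016e+02 2.16001999e-02 8.43332946e+01] 0.0729726203620979
travel [ 0.011  -0.0016  0.0593] dr [ 0.27  0.02 -1.12] rows>= 1.4 t 2.3667
```

arm_command(fingers=[-0.6,-0.6,-0.6,-0.6,-0.6,-0.6,-0.6], travel=[[0.011,-0.0015,0.015],[0.011,-0.0015,0.03],[0.011,-0.0015,0.045],[0.011,-0.0015,0.055],[0.011,-0.0015,0.059],[0.011,-0.0015,0.059],[0.011,-0.0015,0.059]], dr=[[0,0,-1.1],[0,0,-1.1],[0,0,-1.1],[0,0,-1.1],[0,0,-1.1],[0,0,-1.1],[0,0,-1.1]])

```text
time: 2.95
tool_pos: [0.5641, -0.0041, 0.0127]
tool_rot: [3.14, 0.0, 1.491]
contact_force: [0.3, 0.2, 0.5]
opening: 0.0734
grip_force: 0.0
```

```bash
python3 -c "
from h import *
s=observe();print(s['tool_pos'],np.degrees(s['tool_rot']),s['opening'])
plan([.5653,-.0043,.014],np.radians(85.45))"
```

```text
[ 0.56406055 -0.0041372   0.01270519] [1.79904230e+02 1.17699592e-02 8.54376558e+01] 0.07341423155840958
travel [-0.0001  0.0013 -0.0013] dr [ 0.1   0.01 -0.01] rows>= 0.0 t 2.95
```

Good. Closing.

arm_command(fingers=[0,0.2,0.4,0.4,0.4,0.4], travel=[[0,0.001,-0.001],[0,0.001,-0.001],[0,0.001,-0.001],[0,0.001,-0.001],[0,0.001,-0.001],[0,0.001,-0.001]], dr=[[0,0,0],[0,0,0],[0,0,0],[0,0,0],[0,0,0],[0,0,0]], squeeze=20)

```text
time: 3.45
tool_pos: [0.5644, -0.004, 0.0128]
tool_rot: [3.141, 0.0, 1.491]
contact_force: [-0.3, -0.2, 1.0]
opening: 0.0396
grip_force: 20.0
```

arm_command(fingers=[0.4,0.4,0.4,0.4,0.4,0.4,0.4,0.4], travel=[[0,0,-0.01],[0,0,-0.03],[0,0,-0.05],[0,0,-0.07],[0.0,0,-0.09],[-0.01,0,-0.09],[-0.03,0,-0.09],[-0.06,0,-0.09]], dr=[[0,0,0],[0,0,0],[0,0,0],[0,0,0],[0,0,5],[0,0,10],[0,0,15],[0,0,20]])

```text
time: 4.12
tool_pos: [0.5598, -0.0627, 0.104]
tool_rot: [3.14, -0.001, 1.141]
contact_force: [0.4, 0.7, 0.3]
opening: 0.0397
grip_force: 20.0
```

```bash
python3 -c "
from h import *
s=observe();print(s['tool_pos'],np.degrees(s['tool_rot']),s['opening'],s['grip_force'])
plan([.562,-.2697,.10],np.radians(5.05))"
```

```text
[ 0.55975704 -0.06269262  0.10398197] [ 1.79934194e+02 -4.08930295e-02  6.53718575e+01] 0.039740989444133866 19.996955394744873
travel [-0.1872  0.0883  0.0039] dr [ 4.000e-02 -7.000e-02  6.032e+01] rows>= 8.4 t 4.1167
```

arm_command(fingers=[0.4,0.4,0.4,0.4,0.4,0.4,0.4,0.4], travel=[[-0.025,0.012,0.003],[-0.05,0.023,0.003],[-0.075,0.035,0.003],[-0.1,0.047,0.003],[-0.125,0.059,0.003],[-0.15,0.071,0.003],[-0.175,0.083,0.003],[-0.187,0.088,0.003]], dr=[[0,0,7],[0,0,14],[0,0,21],[0,0,28],[0,0,35],[0,0,42],[0,0,49],[0,0,56]])

```text
time: 4.78
tool_pos: [0.5617, -0.2739, 0.1004]
tool_rot: [3.14, -0.001, 0.157]
contact_force: [0.4, 0.2, -0.4]
opening: 0.0398
grip_force: 20.0
```

arm_command(fingers=[0.4,0.4,0.4,0.4], travel=[[0,0,0],[0,0,0],[0,0,0],[0,0,0]], dr=[[0,0,4],[0,0,4],[0,0,4],[0,0,4]])

```text
time: 5.12
tool_pos: [0.5619, -0.2699, 0.1]
tool_rot: [-3.142, 0.0, 0.098]
contact_force: [-0.0, -0.2, -1.7]
opening: 0.0402
grip_force: 20.0
```

```bash
python3 - <<'E'
from h import *
s=observe();print(s['tool_pos'],np.degrees(s['tool_rot']),s['opening'],s['grip_force'])
plan([.562,-.2697,.05],np.radians(5.05))
c=snap('wrist','w3');W=cloud(c);uv=proj(c,[[.562,-.2697,.1],[.65,-.27,.016]]);print(uv)
for z in (.09,.095,.1,.105,.11,.115,.12,.125): 
  m=abs(W[...,2]-z)<.0025; m&=(abs(W[...,0]-.56)<.07)&(abs(W[...,1]+.27)<.04);print(z,m.sum())
m=(W[...,2]>.08)&(W[...,2]<.13)&(abs(W[...,0]-.56)<.08)&(abs(W[...,1]+.27)<.05)
P=W[m];print(P.min(0),P.max(0))
b=snap('side','d1')
E
```

```text
[ 0.56191164 -0.26990738  0.10002322] [-1.79996540e+02  1.77512662e-03  5.61248541e+00] 0.0401737272118165 20.00000774860382
travel [ 0.0001 -0.0002  0.05  ] dr [-0.    0.    0.56] rows>= 1.2 t 5.1167
[[279.33515131 253.83780786]
 [290.74073924 108.55066747]]
0.09 90
0.095 106
0.1 114
0.105 208
0.11 282
0.115 3638
0.12 4755
0.125 251
[ 0.52779754 -0.30475392  0.08717418] [ 0.6059587  -0.2328653   0.12994392]
```

```bash
python3 - <<'E'
from h import *
c=load('w3');W=cloud(c)
s=observe();R0=Rt.from_euler('xyz',s['tool_rot'])
m=(abs(W[...,2]-.1175)<.005)&(abs(W[...,0]-.56)<.08)&(abs(W[...,1]+.27)<.045)
P=R0.inv().apply(W[m]-s['tool_pos'])*1000
print(np.percentile(P,[0.5,2,50,98,99.5],axis=0).round(1))
Q=P[P[:,0]>25];print(len(Q),np.percentile(Q,[1,50,99],axis=0).round(1))
# far-edge angle
for y in range(-16,17,8):
  q=P[abs(P[:,1]-y)<4]; print(y,np.percentile(q[:,0],[1,99]).round(1),len(q))
# plane tilt
q=P[(P[:,0]>10)]
A=np.c_[q[:,:2],np.ones(len(q))];print(np.linalg.lstsq(A,q[:,2],rcond=None)[0])
E
```

```text
[[-31.7 -32.3 -21.6]
 [-30.5 -23.7 -19.7]
 [ 14.9  -0.2 -17.7]
 [ 41.9  23.3 -14.9]
 [ 42.3  32.4 -13.1]]
2763 [[ 25.2 -19.6 -19.2]
 [ 34.2  -0.3 -17.6]
 [ 42.3  19.4 -14.2]]
-16 [-31.2  42.1] 1570
-8 [-31.3  42.1] 1591
0 [-31.2  42.2] 1607
8 [-31.2  42.2] 1589
16 [-31.3  42.2] 1568
[ 1.08663841e-02 -7.48843495e-04 -1.78921741e+01]
```

The block is centred in the grip (offset under 0.3 mm) and square. Descending.

arm_command(fingers=[0.4,0.4,0.4,0.4,0.4,0.4,0.4,0.4], travel=[[0,0,0.02],[0,0,0.04],[0,0,0.055],[0,0,0.062],[0,0,0.068],[0,0,0.072],[0,0,0.072],[0,0,0.072]], dr=[[0,0,0.5],[0,0,0.5],[0,0,0.5],[0,0,0.5],[0,0,0.5],[0,0,0.5],[0,0,0.5],[0,0,0.5]])

```text
time: 5.88
tool_pos: [0.5623, -0.2706, 0.0283]
tool_rot: [3.141, -0.001, 0.087]
contact_force: [0.7, -0.3, 0.6]
opening: 0.0399
grip_force: 20.0
```

```bash
python3 -c "
from h import *
s=observe();print(s['tool_pos'],np.degrees(s['tool_rot']),s['contact_force'])
plan([.562,-.2697,.0185],np.radians(5.05))"
```

```text
[ 0.56228921 -0.27063697  0.02833953] [ 1.79959098e+02 -4.52065538e-02  4.96474498e+00] [ 0.70100487 -0.29634678  0.61263158]
travel [-0.0002 -0.001   0.0098] dr [ 0.04 -0.05 -0.09] rows>= 0.2 t 5.8833
```

arm_command(fingers=[0.4,0.4,0.4,0.4,0.4,0.4], travel=[[0,-0.0008,0.002],[0,-0.0008,0.004],[0,-0.0008,0.006],[0,-0.0008,0.008],[0,-0.0008,0.009],[0,-0.0008,0.009]], dr=[[0,0,0],[0,0,0],[0,0,0],[0,0,0],[0,0,0],[0,0,0]])

```text
time: 6.38
tool_pos: [0.5618, -0.2697, 0.0188]
tool_rot: [3.142, 0.0, 0.086]
contact_force: [-0.5, 0.3, 1.2]
opening: 0.0397
grip_force: 20.0
```

arm_command(fingers=[-0.05,-0.2,-0.4,-0.4,-0.4,-0.4,-0.4,-0.4], travel=[[0,0,0],[0,0,0],[0,0,0],[0,0,0],[0,0,0],[0,0,-0.02],[0,0,-0.05],[0,0,-0.08]], dr=[[0,0,0],[0,0,0],[0,0,0],[0,0,0],[0,0,0],[0,0,0],[0,0,0],[0,0,0]])

```text
time: 7.05
tool_pos: [0.5611, -0.2693, 0.0986]
tool_rot: [-3.14, 0.002, 0.086]
contact_force: [0.4, 0.1, 0.0]
opening: 0.0641
grip_force: 0.0
```

arm_command(fingers=[-0.4,-0.4,-0.4,-0.4,-0.4,-0.4], travel=[[-0.02,0,-0.03],[-0.04,0,-0.06],[-0.06,0,-0.09],[-0.08,0,-0.12],[-0.09,0,-0.13],[-0.09,0,-0.13]], dr=[[0,0,0],[0,0,0],[0,0,0],[0,0,0],[0,0,0],[0,0,0]])

```text
time: 7.55
tool_pos: [0.4718, -0.2785, 0.2319]
tool_rot: [3.137, -0.004, 0.085]
contact_force: [1.2, 0.6, 1.4]
opening: 0.064
grip_force: 0.0
```

```bash
python3 - <<'E'
from h import *
c=snap('wrist','w4');W=cloud(c)
m=(abs(W[...,2]-.037)<.006)&(abs(W[...,0]-.56)<.07)&(abs(W[...,1]+.27)<.05)
r=cv2.minAreaRect((W[m][:,:2]*1000).astype(np.float32));print(r,m.sum(),np.median(W[m][:,2]))
q=W[m];print(np.linalg.lstsq(np.c_[q[:,:2],np.ones(len(q))],q[:,2],rcond=None)[0])
s=observe();print(s['time'],s['tool_pos'])
# stack rough: cover from s0/d0
plan([.46,.20,.30],np.radians(59));plan([.46,.22,.30],np.radians(149))
E
```

```text
((561.1070556640625, -269.6190185546875), (84.54962158203125, 40.003414154052734), 5.122790813446045) 2622 0.0365300944256883
[ 0.00069071 -0.00180839  0.03566466]
7.6 [ 0.47220147 -0.2778296   0.22955061]
travel [ 0.0287 -0.477  -0.0712] dr [  0.15  -0.06 -54.12] rows>= 11.6 t 7.6
travel [ 0.0304 -0.4969 -0.0712] dr [ 1.9000e-01  8.0000e-02 -1.4412e+02] rows>= 20.1 t 7.6
```

The block is seated: centre offset about 1 mm, angle 5.12° against the base's 5.05°, top at z 0.0365, flat. Next I go over the stack.

```bash
python3 -c "
from h import *
plan([.53,-.10,.30],np.radians(61));plan([.6,.08,.30],np.radians(117));plan([.656,.25,.3],np.radians(149))"
```

```text
travel [ 0.0729 -0.1721 -0.0706] dr [  0.15  -0.06 -56.12] rows>= 7.8 t 7.6
travel [ 0.1579 -0.3455 -0.0707] dr [ 1.8000e-01  2.0000e-02 -1.1212e+02] rows>= 15.7 t 7.6
travel [ 0.2282 -0.5101 -0.0709] dr [ 1.9000e-01  8.0000e-02 -1.4412e+02] rows>= 20.1 t 7.6
```

arm_command(fingers=[-0.4,-0.4,-0.4,-0.4,-0.4,-0.4,-0.4,-0.4], travel=[[0.009,-0.02,-0.02],[0.018,-0.043,-0.04],[0.027,-0.065,-0.06],[0.036,-0.086,-0.07],[0.046,-0.108,-0.07],[0.055,-0.13,-0.07],[0.064,-0.15,-0.07],[0.073,-0.172,-0.07]], dr=[[0,0,-7],[0,0,-14],[0,0,-21],[0,0,-28],[0,0,-35],[0,0,-42],[0,0,-49],[0,0,-56]])

```text
time: 8.27
tool_pos: [0.5307, -0.0981, 0.2959]
tool_rot: [-3.138, 0.001, 1.07]
contact_force: [0.4, -0.4, 0.6]
opening: 0.0644
grip_force: 0.0
```

```bash
python3 -c "
from h import *
plan([.6,.08,.30],np.radians(117))"
```

```text
travel [ 0.1895 -0.0248 -0.0041] dr [ -0.21  -0.08 -55.68] rows>= 7.8 t 8.2667
```

arm_command(fingers=[-0.4,-0.4,-0.4,-0.4,-0.4,-0.4,-0.4,-0.4], travel=[[0.024,-0.003,0],[0.048,-0.006,0],[0.072,-0.009,0],[0.096,-0.012,0],[0.12,-0.015,0],[0.144,-0.018,0],[0.168,-0.021,0],[0.19,-0.025,0]], dr=[[0,0,-7],[0,0,-14],[0,0,-21],[0,0,-28],[0,0,-35],[0,0,-42],[0,0,-49],[0,0,-56]])

```text
time: 8.93
tool_pos: [0.6011, 0.0807, 0.2953]
tool_rot: [-3.138, -0.002, 2.048]
contact_force: [-0.0, -0.5, -0.6]
opening: 0.0645
grip_force: 0.0
```

```bash
python3 -c "
from h import *
plan([.656,.25,.30],np.radians(149))"
```

```text
travel [ 0.1252  0.1265 -0.0049] dr [ -0.17  -0.18 -31.65] rows>= 4.4 t 8.9333
```

arm_command(fingers=[-0.4,-0.4,-0.4,-0.4,-0.4,-0.4,-0.4,-0.4], travel=[[0.025,0.025,0],[0.05,0.05,0],[0.075,0.075,0],[0.1,0.1,0],[0.12,0.12,0],[0.125,0.126,0],[0.125,0.126,0],[0.125,0.126,0]], dr=[[0,0,-7],[0,0,-14],[0,0,-21],[0,0,-28],[0,0,-31.5],[0,0,-31.5],[0,0,-31.5],[0,0,-31.5]])

```text
time: 9.6
tool_pos: [0.656, 0.2471, 0.296]
tool_rot: [-3.139, -0.002, 2.591]
contact_force: [-0.2, 0.1, 0.1]
opening: 0.0641
grip_force: 0.0
```

```bash
python3 - <<'E'
from h import *
c=snap('wrist','w5');s=observe();print(s['tool_pos'],np.degrees(s['tool_rot']),-np.asarray(c['R']).T@c['t'])
E
```

```text
[0.6561039  0.24619012 0.2969229 ] [-1.79870071e+02 -7.82342105e-02  1.48361498e+02] [0.59716084 0.28396662 0.4545181 ]
```

View pics/w5.png

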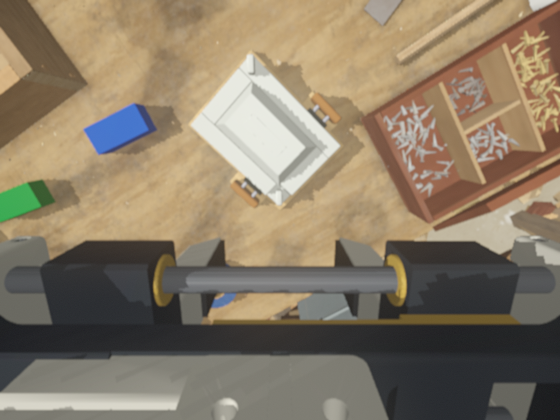

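The wrist view shows the whole stack: cover's pull tab at (252,66), dome at (266,132), the lower cover's tab at (279,197), and sprung cheeks at (322,110) and (245,188).

```bash
python3 - <<'E'
from h import *
c=load('w5');W=cloud(c);hsv=cv2.cvtColor(c['color'],cv2.COLOR_BGR2HSV)
box=np.zeros((420,560),bool);box[45:215,180:350]=True
white=(hsv[...,1]<60)&(hsv[...,2]>110)&box
rim=white&(abs(W[...,2]-.034)<.005)
k=max(cv2.findContours(cv2.morphologyEx((white&(W[...,2]>.027)).astype(np.uint8),cv2.MORPH_OPEN,np.ones((3,3))),0,1)[0],key=cv2.contourArea)
print('rim z',np.nanmedian(W[rim][:,2]));r=cv2.minAreaRect((W[rim][:,:2]*1000).astype(np.float32));print('rim rect',r)
m=np.zeros((420,560),np.uint8);cv2.drawContours(m,[k],-1,255,-1)
p=ray(c,k[:,0],.034);print('contour rect',cv2.minAreaRect((p[:,:2]*1000).astype(np.float32)))
top=white&(W[...,2]>.057)&(W[...,2]<.064);P=W[top];print('dome z',np.median(P[:,2]),cv2.minAreaRect((P[:,:2]*1000).astype(np.float32)))
tb=box.copy();tb[90:]=False
t=tb&(W[...,2]>.041)&(W[...,2]<.06);
tt=tb&(W[...,2]>.047)&(W[...,2]<.054)
for n,x in(('tab',t),('tabtop',tt)):
  q=W[x];print(n,len(q),q.mean(0).round(4),cv2.minAreaRect((q[:,:2]*1000).astype(np.float32)),np.percentile(q[:,2],[5,50,95]).round(4), np.argwhere(x).mean(0))
# same with scene cam
a=load('s0');A=cloud(a);uv=proj(a,[.503,.296,.045])[0].astype(int);print('scene tab',uv)
for ang in (13.5,14.5):
  R=np.array([[np.cos(np.radians(ang)),-np.sin(np.radians(ang))],[np.sin(np.radians(ang)),np.cos(np.radians(ang))]])
  for n,x in(('rim',rim),('dome',top)):
    q=W[x][:,:2]@R*1000; lo,hi=np.percentile(q,[.5,99.5],axis=0);print(ang,n,lo,hi,hi-lo,R@((lo+hi)/2))
cv2.imwrite('pics/crop.png',cv2.resize(c['color'][40:220,170:360],None,fx=3,fy=3,interpolation=cv2.INTER_CUBIC))
E
```

```text
rim z 0.03460820600981403
rim rect ((589.1983642578125, 264.6387939453125), (172.14407348632812, 157.47360229492188), 14.843147277832031)
contour rect ((589.2488403320312, 263.904541015625), (173.51625061035156, 128.93028259277344), 15.691878318786621)
dome z 0.06064093873358237 ((589.2345581054688, 264.765380859375), (101.43220520019531, 56.16356658935547), 14.887171745300293)
tab 173 [0.5083 0.2935 0.0488] ((513.0806884765625, 290.8572082519531), (10.37833023071289, 40.39212417602539), 59.515769958496094) [0.0425 0.0498 0.0517] [ 67.78034682 250.65317919]
tabtop 136 [0.5053 0.2948 0.0501] ((512.713134765625, 290.3280334472656), (8.90973949432373, 40.45818328857422), 57.72783279418945) [0.0483 0.0502 0.0518] [ 64.88970588 250.11764706]
scene tab [263 277]
13.5 rim [549.24115995  49.03029124] [719.74797686 193.21570294] [170.50681691 144.1854117 ] [588.68783085 265.89617443]
13.5 dome [584.80408335  92.31555391] [684.79014837 147.2366115 ] [99.98606502 54.92105758] [589.29644981 264.65710369]
14.5 rim [551.36082495  37.45883231] [722.11204054 181.48947022] [170.75121559 144.03063791] [589.04473647 265.41321184]
14.5 dome [586.83199443  81.44498244] [686.50188418 135.99862682] [99.66988974 54.55364438] [589.16582911 264.66742945]
```

View pics/crop.png

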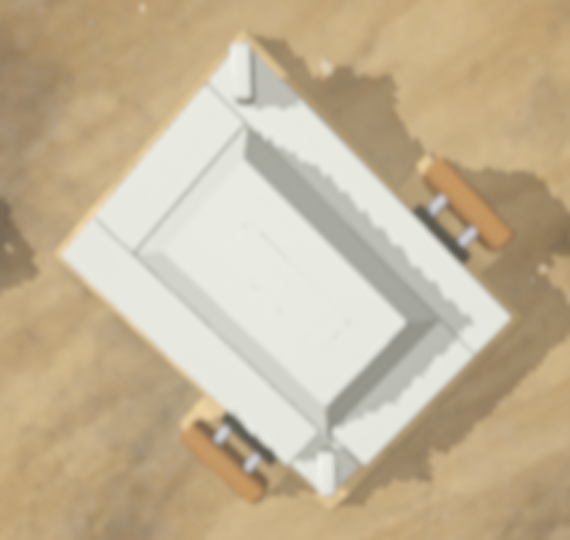

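Cover centre is (0.5892,0.2647), yaw 14.9°, rim z 0.0346. That puts the tab at about (0.504,0.295), and the direct measurement agrees within about 1 mm. I go above the tab.

```bash
python3 -c "
from h import *
plan([.504,.2954,.09],np.radians(149.9))"
```

```text
travel [ 0.155  -0.0374  0.2072] dr [-0.13 -0.08 -1.54] rows>= 6.3 t 9.65
```

arm_command(fingers=[0.2,0.2,0.2,0.2,0.2,0.2,0.2,0.2], travel=[[0.03,-0.01,0.02],[0.06,-0.02,0.05],[0.09,-0.03,0.08],[0.12,-0.037,0.11],[0.145,-0.037,0.14],[0.155,-0.037,0.17],[0.155,-0.037,0.2],[0.155,-0.037,0.207]], dr=[[0,0,-1.5],[0,0,-1.5],[0,0,-1.5],[0,0,-1.5],[0,0,-1.5],[0,0,-1.5],[0,0,-1.5],[0,0,-1.5]])

```text
time: 10.32
tool_pos: [0.5015, 0.2943, 0.0877]
tool_rot: [-3.135, -0.004, 2.616]
contact_force: [-0.0, -0.5, -0.7]
opening: 0.0368
grip_force: 0.0
```

arm_command(fingers=[0.2,0.2,0.2], travel=[[0,0,0],[0,0,0],[0,0,0]], dr=[[0,0,0],[0,0,0],[0,0,0]])

```text
time: 10.57
tool_pos: [0.5066, 0.2963, 0.0938]
tool_rot: [3.139, 0.002, 2.615]
contact_force: [0.2, 0.3, 0.6]
opening: 0.0365
grip_force: 0.0
```

```bash
python3 - <<'E'
from h import *
s=observe();print(s['tool_pos'],np.degrees(s['tool_rot']),s['opening'])
plan([.504,.2954,.037],np.radians(149.9))
c=snap('wrist','w6');a=snap('scene','s1')
W=cloud(c);q=W[(W[...,2]>.046)&(W[...,2]<.054)&(np.hypot(W[...,0]-.504,W[...,1]-.2954)<.02)]
print(len(q),q.mean(0) if len(q) else '',proj(c,[.504,.2954,.05]),proj(a,[.504,.2954,.05]))
uv=proj(a,[.504,.2954,.05])[0].astype(int)
cv2.imwrite('pics/s1c.png',cv2.resize(a['color'][uv[1]-70:uv[1]+60,uv[0]-80:uv[0]+80],None,fx=3,fy=3,interpolation=cv2.INTER_CUBIC))
E
```

```text
[0.50655767 0.29628967 0.09383891] [1.79828638e+02 1.41016231e-01 1.49853908e+02] 0.03648326267017359
travel [ 0.0019 -0.0022  0.0568] dr [ 0.17  0.14 -0.05] rows>= 1.4 t 10.5667
339 [0.50276923 0.29633565 0.05016318] [[276.32101472 228.07351362]] [[262.91543232 275.22233777]]
```

View pics/s1c.png

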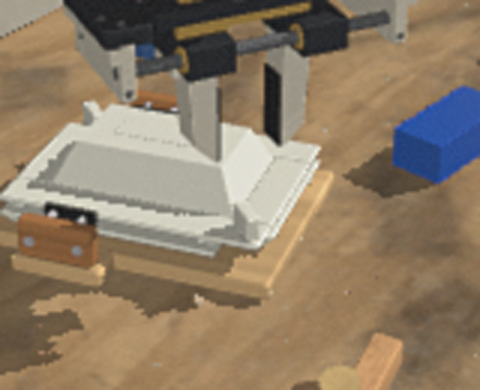

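The crop shows the open fingers above and behind the tab at (245,215), which is consistent with a straight descent. Going down on the tab.

arm_command(fingers=[0.2,0.2,0.2,0.2,0.2,0.2,0.2], travel=[[0.0025,-0.002,0.015],[0.0025,-0.002,0.03],[0.0025,-0.002,0.042],[0.0025,-0.002,0.05],[0.0025,-0.002,0.055],[0.0025,-0.002,0.056],[0.0025,-0.002,0.056]], dr=[[0,0,0],[0,0,0],[0,0,0],[0,0,0],[0,0,0],[0,0,0],[0,0,0]])

```text
time: 11.25
tool_pos: [0.5019, 0.2961, 0.036]
tool_rot: [3.141, 0.0, 2.617]
contact_force: [0.8, -0.1, 0.4]
opening: 0.0368
grip_force: 0.0
```

arm_command(fingers=[0.2,0.2], travel=[[0,0,0],[0,0,0]], dr=[[0,0,0],[0,0,0]])

```text
time: 11.42
tool_pos: [0.502, 0.2963, 0.0365]
tool_rot: [3.141, 0.001, 2.617]
contact_force: [0.1, 0.4, 0.6]
opening: 0.0368
grip_force: 0.0
```

```bash
python3 -c "
from h import *
s=observe();print(s['tool_pos'],np.degrees(s['tool_rot']),s['opening'])
plan([.5035,.2957,.037],np.radians(149.9))"
```

```text
[0.50203801 0.29627224 0.0364531 ] [1.79937591e+02 5.34802798e-02 1.49947436e+02] 0.03675057329244083
travel [-0.0016  0.0002 -0.0005] dr [0.06 0.05 0.05] rows>= 0.0 t 11.4167
```

arm_command(fingers=[0.5,0.8,1,1,1,1,1], travel=[[-0.0015,0,0],[-0.0015,0,0],[-0.0015,0,0],[-0.0015,0,0],[-0.0015,0,0],[-0.0015,0,0],[-0.0015,0,0]], dr=[[0,0,0],[0,0,0],[0,0,0],[0,0,0],[0,0,0],[0,0,0],[0,0,0]], squeeze=55)

```text
time: 12.0
tool_pos: [0.5032, 0.2955, 0.0358]
tool_rot: [3.141, 0.001, 2.617]
contact_force: [1.5, 0.4, -1.6]
opening: 0.0086
grip_force: 55.0
```

```bash
cat >> h.py <<'E'
def tip(angs,rise=0,heel=None):
    s=observe();p0=s['tool_pos'];R0=Rt.from_euler('xyz',s['tool_rot'])
    a=np.radians(14.87);C=np.array([.5892,.2647,.0345]);X=np.array([np.cos(a),np.sin(a),0]);Y=np.array([-X[1],X[0],0])
    H=C+.080*X-.028*Y if heel is None else heel; T=C-.0745*X+.0515*Y
    d=H-T;d[2]=0;d/=np.linalg.norm(d);ax=np.cross([0,0,1],d)  # rot +ax by ang: d->down? check
    for g in angs:
        R=Rt.from_rotvec(ax*np.radians(g)); p=H+R.apply(p0-H)
        print(g,'travel',R0.inv().apply(p-p0).round(4),'dr',(R0.inv()*R*R0).as_rotvec(degrees=True).round(2),'world',p.round(4),'tab',(H+R.apply(T-H))[2].round(4))
E
python3 -c "
from h import *
s=observe();print(s['tool_pos'],np.degrees(s['tool_rot']),s['opening'],s['grip_force'],s['contact_force'])
tip([1,2,3,4,6,8,10,12,14])"
```

```text
[0.50322333 0.29548828 0.03578028] [1.79958755e+02 3.36097638e-02 1.49939296e+02] 0.00855344056813997 55.008076429367065 [ 1.52890422  0.39242046 -1.63796907]
1 travel [-0.     0.    -0.003] dr [0.3  0.95 0.  ] world [0.5033 0.2955 0.0388] tab 0.0375
2 travel [-0.0001  0.0001 -0.0061] dr [0.61 1.91 0.  ] world [0.5034 0.2955 0.0419] tab 0.0406
3 travel [-0.0003  0.0001 -0.0091] dr [0.91 2.86 0.  ] world [0.5035 0.2954 0.0449] tab 0.0436
4 travel [-0.0005  0.0002 -0.0122] dr [1.22 3.81 0.  ] world [0.5037 0.2954 0.048 ] tab 0.0466
6 travel [-0.001   0.0003 -0.0182] dr [1.82 5.72 0.  ] world [0.5043 0.2953 0.054 ] tab 0.0527
8 travel [-0.0018  0.0006 -0.0243] dr [2.43 7.62 0.  ] world [0.5051 0.2951 0.0601] tab 0.0587
10 travel [-0.0028  0.0009 -0.0303] dr [3.04 9.53 0.01] world [0.506  0.2949 0.0661] tab 0.0647
12 travel [-0.0039  0.0013 -0.0363] dr [3.650e+00 1.143e+01 1.000e-02] world [0.5072 0.2946 0.072 ] tab 0.0706
14 travel [-0.0053  0.0017 -0.0422] dr [4.260e+00 1.334e+01 1.000e-02] world [0.5086 0.2943 0.078 ] tab 0.0765
```

arm_command(fingers=[1,1,1,1,1,1,1,1], travel=[[0,0,-0.003],[0,0,-0.006],[0,0,-0.009],[-0.0005,0,-0.012],[-0.0008,0,-0.015],[-0.001,0.0003,-0.018],[-0.0014,0.0004,-0.021],[-0.0018,0.0006,-0.0243]], dr=[[0.3,0.95,0],[0.61,1.91,0],[0.91,2.86,0],[1.22,3.81,0],[1.52,4.76,0],[1.82,5.72,0],[2.12,6.67,0],[2.43,7.62,0]])

```text
time: 12.67
tool_pos: [0.5044, 0.2953, 0.06]
tool_rot: [-3.099, -0.134, 2.615]
contact_force: [-0.1, 1.4, -1.1]
opening: 0.0083
grip_force: 55.0
```

```bash
python3 -c "
from h import *
s=observe();print(s['tool_pos'],np.degrees(s['tool_rot']),s['opening'],s['grip_force'],s['contact_force'],s['torque'])
tip([1,2,3,4,5,6,7])
d=snap('side','d2');w=snap('wrist','w7')
cv2.imwrite('pics/m7.png',np.vstack([cv2.resize(d['color'][200:350,150:330],(540,300)),cv2.resize(w['color'],(400,300))[:, :].repeat(1,0) if 0 else cv2.resize(w['color'][:250],(540,300))]))
"
```

```text
[0.50442953 0.29531456 0.05996865] [-177.5506531    -7.69969897  149.81193905] 0.008349223125488607 55.0476998090744 [-0.0779409   1.35610571 -1.06400085] [ 0.44553611 -0.32553237  0.14935939]
1 travel [-0.      0.     -0.0031] dr [0.3  0.95 0.  ] world [0.5049 0.2952 0.063 ] tab 0.0375
2 travel [-0.0001  0.     -0.0061] dr [0.61 1.91 0.  ] world [0.5054 0.2951 0.066 ] tab 0.0406
3 travel [-0.0003  0.0001 -0.0092] dr [0.91 2.86 0.  ] world [0.506 0.295 0.069] tab 0.0436
4 travel [-0.0005  0.0002 -0.0122] dr [1.21 3.81 0.  ] world [0.5066 0.2948 0.072 ] tab 0.0466
5 travel [-0.0007  0.0002 -0.0153] dr [1.52 4.76 0.  ] world [0.5072 0.2947 0.075 ] tab 0.0496
6 travel [-0.001   0.0003 -0.0183] dr [1.82 5.72 0.  ] world [0.508  0.2945 0.0779] tab 0.0527
7 travel [-0.0013  0.0004 -0.0213] dr [2.12 6.67 0.  ] world [0.5087 0.2944 0.0809] tab 0.0557
```

View pics/m7.png

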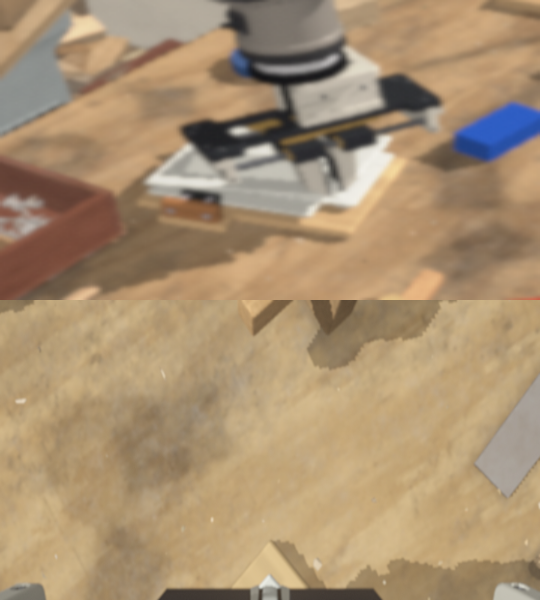

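The side view shows the cover's near corner lifted in the fingers at (325,180), with the far end still low. I continue the tip.

arm_command(fingers=[1,1,1,1,1,1,1], travel=[[0,0,-0.003],[-0.0001,0,-0.006],[-0.0003,0,-0.009],[-0.0005,0,-0.012],[-0.0007,0,-0.015],[-0.0007,0,-0.015],[-0.0007,0,-0.015]], dr=[[0.3,0.95,0],[0.61,1.91,0],[0.91,2.86,0],[1.22,3.81,0],[1.52,4.76,0],[1.52,4.76,0],[1.52,4.76,0]])

```text
time: 13.35
tool_pos: [0.5071, 0.2943, 0.0744]
tool_rot: [-3.072, -0.216, 2.61]
contact_force: [-0.6, 1.6, -0.8]
opening: 0.0084
grip_force: 55.1
```

```bash
cat >> h.py <<'E'
def cov(c,zlo=.03):
    W=cloud(c);hsv=cv2.cvtColor(c['color'],cv2.COLOR_BGR2HSV)
    m=(hsv[...,1]<60)&(hsv[...,2]>110)&(np.hypot(W[...,0]-.59,W[...,1]-.265)<.13)&(W[...,2]>zlo)&(W[...,2]<.14)
    return W[m]
E
python3 -c "
from h import *
s=observe();print(s['tool_pos'],np.degrees(s['tool_rot']),s['opening'],s['grip_force'],s['contact_force'])
a=snap('scene','s2')
a0=14.87*np.pi/180;R=np.array([[np.cos(a0),-np.sin(a0)],[np.sin(a0),np.cos(a0)]])
P=cov(a);q=(P[:,:2]-[.5892,.2647])@R
# rim strip on +y side
for x in np.arange(-.09,.09,.02):
  m=(abs(q[:,0]-x)<.01)&(q[:,1]>.043)&(q[:,1]<.062);m2=(abs(q[:,0]-x)<.01)&(abs(q[:,1])<.02);print(x.round(3),m.sum(),np.percentile(P[m,2],[10,50,90]).round(4) if m.sum() else '',np.median(P[m2,2]).round(4) if m2.sum() else '')
"
```

```text
[0.50707935 0.29430812 0.0744193 ] [-175.98938879  -12.35244022  149.52328999] 0.008355546722416224 55.05853593349457 [-0.5586813   1.57678973 -0.79370576]
-0.09 98 [0.0758 0.0914 0.1083] 0.0695
-0.07 219 [0.0728 0.1066 0.1297] 0.0684
-0.05 143 [0.0646 0.072  0.1258] 0.0377
-0.03 61 [0.063  0.0654 0.0677] 0.0865
-0.01 57 [0.0593 0.0612 0.063 ] 0.0831
0.01 53 [0.0551 0.0574 0.0594] 0.079
0.03 48 [0.0509 0.0533 0.055 ] 0.0749
0.05 48 [0.0469 0.0492 0.0511] 0.0724
0.07 58 [0.0374 0.0448 0.0472] 0.0393
```

Slope is about 12°, heel about 35 mm and tab about 79 mm, so the tip is done. Next, straight up.

```bash
python3 -c "
from h import *
s=observe();R0=Rt.from_euler('xyz',s['tool_rot']);print(R0.inv().apply([0,0,.01]))"
```

```text
[ 0.00213759 -0.00068432 -0.00974487]
```

arm_command(fingers=[1,1,1,1,1,1,1,1], travel=[[0.001,-0.0003,-0.005],[0.002,-0.0007,-0.01],[0.003,-0.001,-0.015],[0.0045,-0.0015,-0.02],[0.0065,-0.002,-0.03],[0.0085,-0.0027,-0.039],[0.013,-0.004,-0.058],[0.017,-0.0055,-0.078]], dr=[[0,0,0],[0,0,0],[0,0,0],[0,0,0],[0,0,0],[0,0,0],[0,0,0],[0,0,0]])

```text
time: 14.07
tool_pos: [0.5071, 0.2938, 0.1557]
tool_rot: [-3.071, -0.216, 2.609]
contact_force: [0.7, 0.1, -0.6]
opening: 0.0087
grip_force: 55.0
```

```bash
cat >> h.py <<'E'
E
python3 -c "
from h import *
s=observe();print(s['tool_pos'],np.degrees(s['tool_rot']),s['opening'],s['grip_force'],s['contact_force'])
a=snap('scene','s3');W=cloud(a);b=snap('side','d3')
cv2.imwrite('pics/m8.png',np.hstack([cv2.resize(a['color'][170:320,150:330],(400,333)),cv2.resize(b['color'][200:350,150:330],(400,333))]))
a0=14.87*np.pi/180;R=np.array([[np.cos(a0),-np.sin(a0)],[np.sin(a0),np.cos(a0)]])
q=(W[...,:2]-[.5892,.2647])@R
m=(abs(q[...,0])<.09)&(q[...,1]>.045)&(q[...,1]<.07)&(W[...,2]>.015)&(W[...,2]<.035);print('b rim',m.sum(),np.median(W[m][:,2]),np.percentile(q[m],[1,99],axis=0))
"
```

```text
[0.50706935 0.2938477  0.15573068] [-175.92918404  -12.40165733  149.49264491] 0.008653824738655747 54.99963104724884 [ 0.67191028  0.06199185 -0.600642  ]
b rim 382 0.023886266126917195 [[-0.0587204   0.04534653]
 [ 0.08227951  0.06698456]]
```

View pics/m8.png

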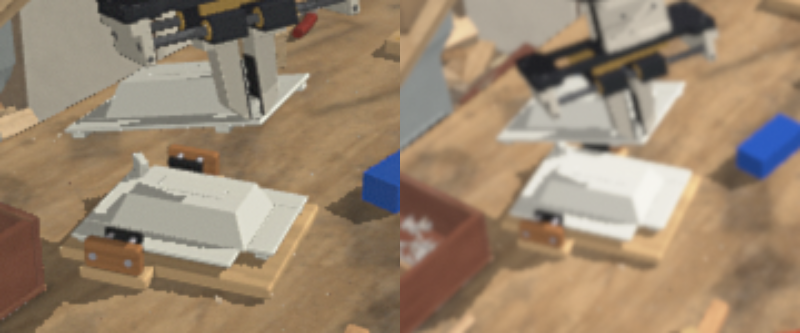

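The scene and side views show the top cover free in the fingers and the second cover still nested in the holder, with its rim at z 0.024 as it should be. I raise, level and carry it.

```bash
python3 -c "
from h import *
W=cloud(load('s0'));m=(abs(W[...,0]-.38)<.05)&(W[...,1]<.1)&(W[...,1]>-.4);print('wall top',np.nanpercentile(W[m][:,2],[50,90,97]))
P=cov(load('s3'),.1)
plan([.50,.20,.24],np.radians(147));plan([.49,0,.24],np.radians(143));plan([.4825,-.2247,.24],np.radians(140.1))"
```

```text
wall top [0.04820658 0.1001722  0.10124574]
travel [-0.022  -0.0918 -0.0819] dr [ -3.94 -12.     2.95] rows>= 3.0 t 14.1667
travel [-0.1126 -0.2702 -0.0899] dr [ -4.36 -11.86   6.93] rows>= 7.3 t 14.1667
travel [-0.2176 -0.4688 -0.0996] dr [ -4.66 -11.75   9.82] rows>= 12.6 t 14.1667
```

arm_command(fingers=[1,1,1,1,1,1,1,1], travel=[[0,-0.005,-0.015],[0,-0.013,-0.035],[-0.003,-0.03,-0.055],[-0.01,-0.05,-0.07],[-0.016,-0.07,-0.078],[-0.022,-0.092,-0.082],[-0.035,-0.117,-0.083],[-0.048,-0.143,-0.084]], dr=[[0,-1,0],[-0.6,-2.5,0.5],[-1.3,-4.5,1],[-2,-6.5,1.5],[-2.7,-8.5,2],[-3.4,-10.5,2.5],[-4,-12,3],[-4,-12,3]])

```text
time: 14.83
tool_pos: [0.4944, 0.1414, 0.2368]
tool_rot: [-3.137, -0.002, 2.566]
contact_force: [0.3, -0.7, -1.1]
opening: 0.0087
grip_force: 55.0
```

```bash
python3 -c "
from h import *
s=observe();print(s['tool_pos'],np.degrees(s['tool_rot']),s['opening'],s['grip_force'])
plan([.49,-.07,.24],np.radians(142));plan([.4825,-.2247,.24],np.radians(140.1))"
```

```text
[0.49435671 0.14140621 0.23684867] [-1.79725990e+02 -1.39618657e-01  1.47027061e+02] 0.008738796545951435 55.00089347362518
travel [-0.1114 -0.1797 -0.0026] dr [-0.28 -0.13  5.03] rows>= 5.1 t 14.8333
travel [-0.1893 -0.3136 -0.0021] dr [-0.28 -0.12  6.93] rows>= 8.8 t 14.8333
```

arm_command(fingers=[1,1,1,1,1,1,1,1], travel=[[-0.016,-0.026,0],[-0.032,-0.052,0],[-0.048,-0.08,0],[-0.066,-0.11,0],[-0.084,-0.14,0],[-0.102,-0.17,0],[-0.12,-0.2,0],[-0.138,-0.23,0]], dr=[[0,0,0.8],[0,0,1.6],[0,0,2.4],[0,0,3.2],[0,0,4],[0,0,5],[0,0,6],[0,0,6.9]])

```text
time: 15.5
tool_pos: [0.485, -0.1276, 0.2367]
tool_rot: [-3.135, -0.004, 2.443]
contact_force: [1.6, -0.2, -0.6]
opening: 0.0085
grip_force: 55.0
```

arm_command(fingers=[1,1,1,1,1,1,1], travel=[[-0.015,-0.025,0],[-0.028,-0.046,0],[-0.039,-0.064,0],[-0.047,-0.077,0],[-0.051,-0.083,0],[-0.051,-0.083,0],[-0.051,-0.083,0]], dr=[[0,0,0],[0,0,0],[0,0,0],[0,0,0],[0,0,0],[0,0,0],[0,0,0]])

```text
time: 16.08
tool_pos: [0.4716, -0.2218, 0.2368]
tool_rot: [-3.136, -0.005, 2.444]
contact_force: [0.5, 1.0, -0.7]
opening: 0.0085
grip_force: 55.0
```

```bash
cat >> h.py <<'E'
def held(tag,zlo,zhi):
    for n in('scene','side'):
        c=snap(n,tag+n);W=cloud(c);hsv=cv2.cvtColor(c['color'],cv2.COLOR_BGR2HSV)
        m=(hsv[...,1]<60)&(hsv[...,2]>110)&(np.hypot(W[...,0]-.562,W[...,1]+.27)<.13)&(W[...,2]>zlo)&(W[...,2]<zhi)
        P=W[m];print(n,len(P))
        # dome top: robust plane on upper points
        if len(P)<50: continue
        best=None;rng=np.random.default_rng(0)
        for _ in range(400):
            a=P[rng.choice(len(P),3,False)];nn=np.cross(a[1]-a[0],a[2]-a[0]);L=np.linalg.norm(nn)
            if L<1e-5: continue
            nn/=L
            if abs(nn[2])<.9: continue
            i=abs((P-a[0])@nn)<.0025
            if best is None or i.sum()>best.sum(): best=i
        q=P[best];co=np.linalg.lstsq(np.c_[q[:,:2]-[.562,-.27],np.ones(len(q))],q[:,2],rcond=None)[0]
        print(' plane slope x,y',co[:2].round(3),'z at base centre',co[2].round(4),cv2.minAreaRect((q[:,:2]*1000).astype(np.float32)),len(q))
E
python3 -c "
from h import *
s=observe();print(s['tool_pos'],np.degrees(s['tool_rot']),s['opening'],s['grip_force'])
plan([.4825,-.2247,.101],np.radians(140.1));held('e',.2,.29)"
```

```text
[ 0.4715586  -0.22180304  0.23676722] [-179.68970243   -0.26783852  140.02283022] 0.008482864178875298 54.999645352363586
travel [-0.0109  0.0055  0.1357] dr [-0.31 -0.27 -0.08] rows>= 3.3 t 16.0833
scene 1211
 plane slope x,y [-0.006 -0.008] z at base centre 0.2359 ((547.8784790039062, -265.0513000488281), (173.119873046875, 128.22914123535156), 6.150831699371338) 331
side 954
 plane slope x,y [-0.007  0.001] z at base centre 0.2317 ((551.0416259765625, -263.5036926269531), (172.17514038085938, 130.77992248535156), 5.222485065460205) 342
```

The held cover is level (slopes under 0.01), yaw about 5.5°, centred about 12 mm short, which the planned move corrects.

arm_command(fingers=[1,1,1,1,1,1,1,1], travel=[[-0.012,0.0055,0.015],[-0.012,0.0055,0.04],[-0.012,0.0055,0.065],[-0.012,0.0055,0.09],[-0.012,0.0055,0.11],[-0.012,0.0055,0.125],[-0.012,0.0055,0.132],[-0.012,0.0055,0.132]], dr=[[0,0,0],[0,0,0],[0,0,0],[0,0,0],[0,0,0],[0,0,0],[0,0,0],[0,0,0]])

```text
time: 16.85
tool_pos: [0.4831, -0.2246, 0.1034]
tool_rot: [-3.136, -0.007, 2.446]
contact_force: [0.2, 0.8, -0.2]
opening: 0.0084
grip_force: 55.0
```

arm_command(fingers=[1,1,1,1,1,1], travel=[[0,0,0],[0,0,0],[0,0,0],[0,0,0],[0,0,0],[0,0,0]], dr=[[0,0,0],[0,0,0],[0,0,0],[0,0,0],[0,0,0],[0,0,0]])

```text
time: 17.35
tool_pos: [0.4838, -0.2261, 0.1052]
tool_rot: [-3.136, -0.003, 2.444]
contact_force: [-0.1, -0.3, 0.0]
opening: 0.0083
grip_force: 55.0
```

```bash
python3 -c "
from h import *
s=observe();print(s['tool_pos'],np.degrees(s['tool_rot']),s['opening'],s['grip_force'],s['contact_force'],abs(s['qvel']).max())
held('f',.07,.15)"
```

```text
[ 0.48381966 -0.22605359  0.10519603] [-179.69367852   -0.18695092  140.04524779] 0.00834452053311837 54.99957740306854 [-0.09538608 -0.30590611  0.00219815] 0.004384911377129134
scene 1105
 plane slope x,y [-0.013 -0.003] z at base centre 0.1045 ((560.9411010742188, -269.6575012207031), (172.89759826660156, 130.33657836914062), 5.290751934051514) 346
side 795
 plane slope x,y [-0.015  0.007] z at base centre 0.1001 ((563.1835327148438, -268.514892578125), (173.94027709960938, 130.7498016357422), 5.803516387939453) 327
```

The cover is centred within 2 mm, level, square and still, with its rim at about z 0.102 (86 mm above the base top). Handing in.

```bash
python3 -c "
from h import *
print(hand_in())"
```

```text
the job is handed in; nothing more can be done
None
```

I handed the job in with the block seated flat in the pocket and the top cover held level over it; centred within 2 mm, its rim is about 86 mm above the base top. The second cover was still in its holder when I checked after the lift, and the hand-in call gave no verdict.

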